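# Wind up the bonding jig and wedge the small tile flush

## Task

Wind the handwheel of the tile jig clockwise until the steel carriage touches its stop screw. Then take the wedge spacer out of its rest and push it down, upright, into the gap between carriage and tile where the gap is wide enough for it (at the middle of the narrower tile), so that this tile is pressed flush against the fence; leave the wider tile and the things round about alone. Finish while still gripping the wedge and holding it pressed down: do not let go.

Things in the scene. Friction and masses are not known exactly. Their poses are not given: they have to be found in the camera images.
- jig: fixed aluminium jig, base plate 160 x 262 x 10 mm. Origin on the worktop; +y toward the fence, x along fence and gap; jig figures in mm in this frame. Ledge (top z 44, y 26 to 76, x -72 to 72) carries two white tiles, at x about -36 and +36 (which is where varies), low rib (6 wide, top z 50) at x 0 between. Below y 26 an open trench down to z 10, then the carriage. Handwheel at y -115
- carriage (a joint): travel of the steel carriage (jaw bar 144 x 25 mm, top at z 58) toward the tiles, m: 0 fully back, 0.024 touching the stop screw. Its upright face is at jig y = -16 mm + travel, so y 8 mm at the stop. Geared to the handwheel, 6 mm a radian; does not run back by itself
- wheel (a joint): angle of the handwheel, rad, growing clockwise seen from above; starts between 0 and 0.8, and 4.0 brings the carriage to the stop (hard end). About 5 N at the grip turns it; it stays where it is left
- wheel_axis (a point): point on the vertical axis of the handwheel, 82 mm above the worktop; wheel outer radius 48 mm, rim top 85 mm above the worktop
- wheel_grip (a point): top end of the handwheel's upright grip, on its axis, 130 mm above the worktop. The grip is a black peg 19 mm thick, 88 to 130 mm above the worktop, 42 mm from the wheel axis; it revolves freely about its own axis, so it may be held with the hand's direction unchanged while it goes round
- stop_tip (a point): end of the stop screw in the middle of the trench (x 0), at jig y 8 mm, 28 mm above the worktop, 12 mm thick or less
- fence_face (a point): point on the steel fence's upright face (jig x 0, y 75, z 56); the fence face is the plane jig y 75, top z 66. A tile is flush when its edge touches it
- tile_narrow: loose white ceramic tile, 56 (x) x 49 (y) x 12 mm, 80 g, the narrower one. Origin under the middle of its fence-side edge; +y to the fence, so it spans y 0 to -49. Starts 3.5 to 5 mm short of the fence (origin at jig y 70 to 71.5; flush = 75). With the carriage at the stop, the gap beside it is 13 to 14.5 mm, and 18 mm once flush
- tile_wide: loose white ceramic tile like the other but 60 mm wide (y 0 to -60 mm), 100 g, origin likewise. With the carriage at the stop its gap is 7 mm at most: too narrow for the wedge. Leave it alone (within 10 mm of where it lay)
- wedge: grey plastic wedge, 50 g, upright in its rest. Origin mid-foot; z up, y through its thickness, x along its 30 mm length. Both sides taper alike up to z 53: 9 mm thick at the foot, +0.25 mm per mm (18 mm at z 36); above, a tab 16 mm thick, z 50 to 100, to grip. Pushed in at jig y 17 with 10 to 15 N it jams on carriage and flush tile, foot about 20 mm above the worktop, clear of the base plate
- rest: fixed black rest for the wedge, 64 x 60 mm, 32 mm high, slot along its x; origin under its middle on the worktop. The wedge's foot stands 8 mm above the worktop in it; lift it straight up 35 mm to clear
- timer: white bench timer, 60 x 66 x 19 mm, loose bystander
- slide_box: green slide box, 74 x 85 x 36 mm, loose bystander
- beaker: glass beaker with pink contents, 58 mm wide, 69 mm high, loose bystander
Things that resemble listed ones, but are neither listed nor needed, are in the scene too. What is shaped like the tile_narrow but pink, red or yellow is not meant.

How it is judged:
By the outcome, as a careful person would: the job done as asked, in the order asked, and still so for the second after the job is handed in, while the arm keeps its last pose, push and grip.
It also fails if it takes over 58 s, if anything falls off the work surface, if the arm or the gripper's body presses on something with over 40 N, if the wrist force passes 120 N, or if a joint passes its speed limit or range.

## Robot

A 6-joint arm with a two-finger parallel gripper is mounted at the origin on a cart in front of the work surface, level with it; the furniture and walls round the work are solid. World frame = base frame: x ahead of the robot, y to its left, z up, the work surface at z = 0. Lengths are in m, angles in rad, forces in N, time in s.
With the tool pointing down it reaches from about 0.4 to 0.925 m from the base axis. Payload 3.4 kg.
Tool frame: the origin (TCP) lies at the centre of the arm's flange, where the gripper is bolted on; the fingertips stand 173 mm ahead of it and the grasp point (between the pads) lies 155 mm ahead of it; z points along the fingers, y is the line along which they close (so a half turn about z gives the same grasp; the last joint's range is limited). The gripper opens to 85 mm and grips with 20 to 120 N. Pads are 22 mm wide; open, the fingers measure 114 mm over their backs; the gripper's body (76 mm by 85 mm) begins 54 mm behind the grasp point. The pads swing forward as they close: fully open they stand 13 mm farther back than shut.
Start: joints at [1.272, 0.307, 1.506, -0, 1.328, -0.073], TCP at [0.129, 0.56, 0.405] pointing down, gripper open.
Joint ranges: [-3.12, 3.12], [-1.05, 2.28], [0.14, 2.33], [-1.42, 4.57], [0.1, 2.73], [-2.68, 2.68]. Speed limits (rad/s): [2.57, 2.57, 3.14, 3.14, 3.14, 3.14].

## Interface

Orientations are given as a unit quaternion [x, y, z, w].
In Python, from cell import robot, fingers, camera, ticket gives the robot as it stands. Calls block until the motion is done:
- robot.move_to(position, orientation): joint-space move of the TCP to a pose.
- robot.move_linear(position, attitude=None, rate=0.15): straight line of the TCP; attitude=None keeps the orientation; rate is the mean speed in m/s.
- robot.move_joints(angles): joint-space move.
- fingers.move_gripper(opening): finger opening in m; the grip force is fixed at half the most; returns when the fingers have stopped.
- robot.wait(seconds).
- robot.ik(position, orientation): joint angles nearest the present ones, or None.
- robot.get_state(): the state.
- camera(name): name is "side" or "top" or "wrist"; returns a dict with "color" (400x640x3 uint8, blue, green, red), "camera_matrix" (3x3 intrinsics, pixels), "k1" (the pictures are not rectified: a ray, as slopes to the right and down, at radius r is drawn at 1 + k1 r^2 times it, then the intrinsics apply), "R" (3x3) and "t" (3): a world point X has camera coordinates R X + t; the wrist camera has in their place "tool_from_camera" (4x4, takes a point from camera to tool coordinates, whose origin is the TCP and whose axes are the flange's). Camera axes: x right, y down, z forward; pixel columns grow to the right and rows downward; lengths in m; the calibration is good to about 2 mm. A picture is of the moment at which its call begins: read the wrist's pose just before it. There is no depth.
A pose or a line that the arm cannot do raises robot.IKError and nothing moves.
- ticket.close_job(): hands the job in; it is judged then, once.
The state is a dict: "t": time; "joints": joint angles; "joint_velocities": joint speeds; "joint_efforts": joint torques, N m; "eef_pos": TCP position; "tool_rot": TCP orientation; "wrist_force": force on the tool from outside, world axes, zero at the start; "moment": the same for the moment, N m; "gripper_width": finger opening in m; "gripper_force": force on a finger pad.
Only numpy, scipy, OpenCV 4.12 (cv2) and the standard library are available. Lean on these libraries where they do the work, as an engineer would, in place of code of your own. Each camera call takes 0.05 s, during which the arm holds its last target. There are 200 camera calls.

## Working session

There is one attempt and no reset: what is moved stays moved. The work goes in short steps, each a Python script; the robot and the scene stay as the last script left them, time stands still between calls to the robot, and variables do not carry over. Pictures are saved under pics/ and viewed, at most 10 in all, crops included, and the job is handed in when it is done.

```bash
mkdir -p pics; ls; cat > h.py <<'E'
import numpy as np, cv2
from cell import robot, fingers, camera, ticket
from scipy.spatial.transform import Rotation as Ro
def ray(c,uv,st=None):
    K=np.array(c["camera_matrix"]); p=np.array([(uv[0]-K[0,2])/K[0,0],(uv[1]-K[1,2])/K[1,1]]); q=p.copy()
    for _ in range(30): q=p/(1+c["k1"]*(q@q))
    d=np.array([*q,1.])
    if "R" in c: R=np.array(c["R"]); return -R.T@np.array(c["t"]), R.T@d
    T=np.array(c["tool_from_camera"]); Rt=Ro.from_quat(st["tool_rot"]).as_matrix()
    return np.array(st["eef_pos"])+Rt@T[:3,3], Rt@T[:3,:3]@d
def onz(c,uv,z,st=None):
    o,d=ray(c,uv,st); return o+d*(z-o[2])/d[2]
def proj(c,X,st=None):
    K=np.array(c["camera_matrix"])
    if "R" in c: p=np.array(c["R"])@X+np.array(c["t"])
    else:
        T=np.array(c["tool_from_camera"]); Rt=Ro.from_quat(st["tool_rot"]).as_matrix()
        p=T[:3,:3].T@(Rt.T@(X-np.array(st["eef_pos"]))-T[:3,3])
    q=p[:2]/p[2]; q=q*(1+c["k1"]*(q@q)); return q*[K[0,0],K[1,1]]+K[:2,2]
def down(yaw): # tool y-axis (closing line) at angle yaw from world x
    y=np.array([np.cos(yaw),np.sin(yaw),0]); z=np.array([0,0,-1.]); x=np.cross(y,z)
    return Ro.from_matrix(np.c_[x,y,z]).as_quat()
E
python3 - <<'E'
from h import *
import pickle
s=robot.get_state();print(s)
d={n:camera(n) for n in("top","side","wrist")}
pickle.dump((s,d),open("v0.pkl","wb"))
for n in d:
    cv2.imwrite(f"pics/{n}0.png",d[n]["color"])
    print(n,{k:np.round(v,3).tolist() for k,v in d[n].items() if k!="color"})
E
```

```text
pics
{'t': 0.0, 'joints': array([ 1.27149718e+00,  3.07534497e-01,  1.50767980e+00, -6.54384328e-06,
        1.32838100e+00, -7.35175681e-02]), 'joint_velocities': array([ 0.00096596, -0.00033501, -0.00131557,  0.00195165, -0.00315468,
       -0.00016561]), 'joint_efforts': array([-1.12974061e-05, -4.57532859e+01, -2.51919186e+01, -2.12332898e-04,
        1.34743153e-02, -2.76790558e-06]), 'eef_pos': array([0.1286556 , 0.5600625 , 0.40380031]), 'tool_rot': array([ 1.12650314e-01,  9.93634190e-01, -9.84564047e-04, -1.82455269e-04]), 'wrist_force': array([ 0.33015135, -0.08092702,  0.38577718]), 'moment': array([-0.02894544, -0.00846692,  0.02240817]), 'gripper_force': 0.0, 'gripper_width': 0.08514731900257545}
top {'camera_matrix': [[472.599, 0.0, 320.949], [0.0, 472.599, 202.046], [0.0, 0.0, 1.0]], 'k1': 0.023, 'R': [[-0.028, -1.0, 0.014], [-0.982, 0.025, -0.189], [0.189, -0.019, -0.982]], 't': [0.083, 0.557, 1.421]}
side {'camera_matrix': [[425.074, 0.0, 316.719], [0.0, 425.074, 200.519], [0.0, 0.0, 1.0]], 'k1': -0.048, 'R': [[-0.972, -0.234, -0.007], [-0.086, 0.386, -0.918], [0.218, -0.892, -0.396]], 't': [0.549, 0.119, 1.206]}
wrist {'camera_matrix': [[288.396, 0.0, 322.343], [0.0, 288.396, 201.497], [0.0, 0.0, 1.0]], 'k1': -0.037, 'tool_from_camera': [[-0.001, -0.958, -0.286, 0.073], [1.0, -0.001, -0.0, 0.0], [0.0, -0.286, 0.958, 0.031], [0.0, 0.0, 0.0, 1.0]]}
```

View pics/top0.png

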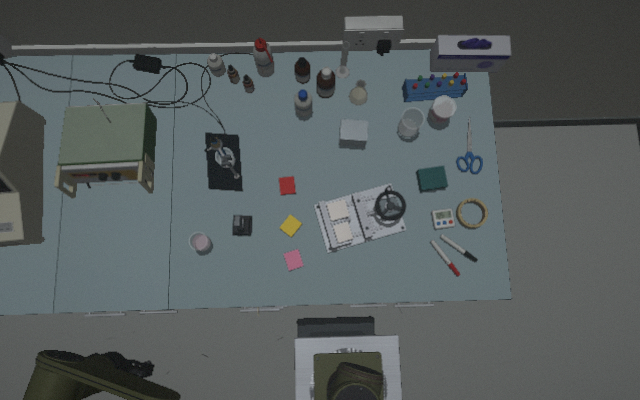

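View pics/side0.png

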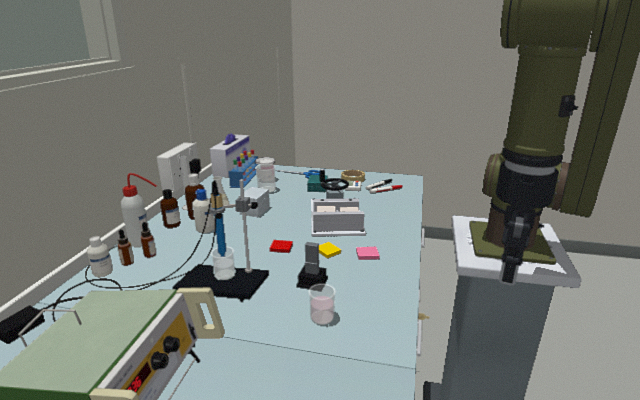

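The top view shows the jig at about (360,217), the wheel at (390,206) and the fence on its left. The wedge in its rest is at (242,225), the timer at (443,218), the slide box at (432,179) and the beaker at (201,243).

Candidates for the narrow tile are the red (287,186), yellow (290,225) and pink (293,260) tiles, all decoys, and the two white tiles on the jig at (338,209) and (343,232). I'll check these close up.

```bash
python3 - <<'E'
from h import *
import pickle
s,d=pickle.load(open("v0.pkl","rb"));c=d["top"]
for n,uv,z in [("jig",(360,217),.03),("wheel",(390,206),.085),("wedge",(242,225),.03)]: print(n,onz(c,uv,z))
w=onz(c,(360,217),.03)
# camera sits at tool +x .073 looking back; tool x = world -x for yaw=pi/2
for h in (.45,.42,.38):
  try:
    robot.move_to([w[0]+.06,w[1],h],down(np.pi/2)); break
  except Exception as e: print(h,e)
s=robot.get_state();print(s["t"],s["eef_pos"],s["joints"])
c=camera("wrist");c2=camera("side");pickle.dump((s,c,c2),open("v1.pkl","wb"))
cv2.imwrite("pics/w1.png",c["color"])
E
```

```text
jig [ 0.51228532 -0.05454063  0.03      ]
wheel [ 0.53518882 -0.1419388   0.085     ]
wedge [0.4965593  0.31618635 0.03      ]
2.8333 [ 0.57230428 -0.05374604  0.44995429] [-1.67226494e-01  2.75870390e-01  1.43551834e+00  3.20210158e-04
  1.43029100e+00 -1.73914606e+00]
```

View pics/w1.png

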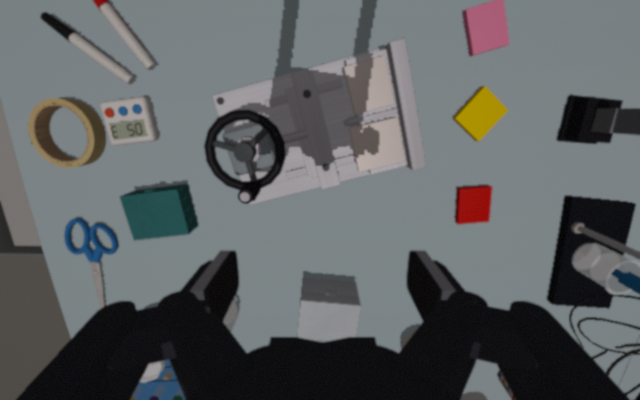

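The wrist view shows the wheel rim centred near (245,150), the peg top at (245,196), the fence line from (398,42) to (417,167), and the tiles between. I'll zoom in on the tiles.

```bash
python3 - <<'E'
from h import *
import pickle
s,c,c2=pickle.load(open("v1.pkl","rb"))
im=c["color"][30:220,190:440]
cv2.imwrite("pics/w1c.png",cv2.resize(cv2.convertScaleAbs(im,alpha=1.2),None,fx=3.2,fy=3.2,interpolation=cv2.INTER_CUBIC)[:600])
E
```

```text
(no output)
```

View pics/w1c.png

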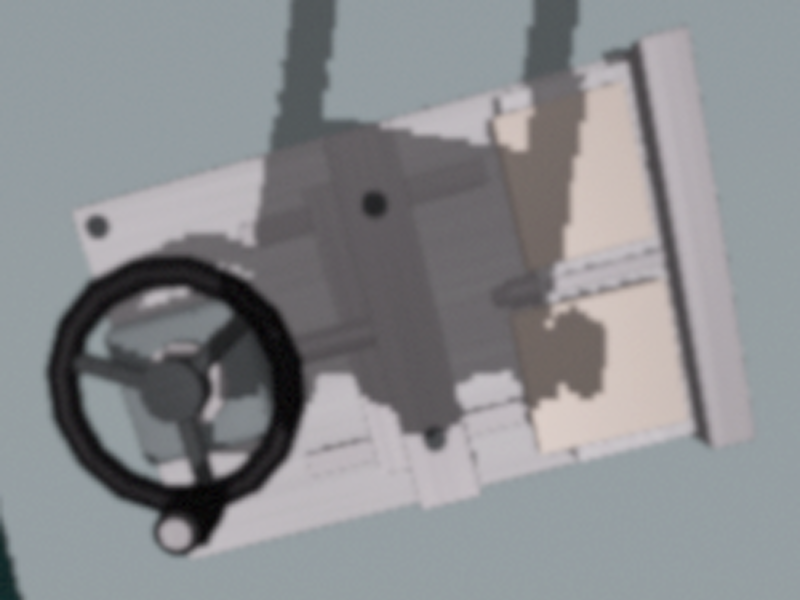

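```bash
python3 - <<'E'
from h import *
import pickle
q=down(-np.pi/2)
def look(p,n):
    robot.move_to(p,q); robot.wait(.2)
    s=robot.get_state();c=camera("wrist");pickle.dump((s,c),open(n+".pkl","wb"));print(s["t"],s["eef_pos"],s["joints"])
    return c["color"]
b=look([.47,.27,.36],"v3")
a=look([.47,-.04,.36],"v2")
a=cv2.resize(a[60:290,130:510],None,fx=2.1,fy=2.1,interpolation=cv2.INTER_CUBIC)
cv2.imwrite("pics/j2.png",cv2.convertScaleAbs(a,alpha=1.2));cv2.imwrite("pics/r3.png",b)
E
```

```text
6.2667 [0.47011513 0.26988769 0.36003978] [ 4.43233016e-01  3.00123724e-01  1.63924745e+00 -3.38672596e-05
  1.20210181e+00  2.01423666e+00]
7.7 [ 0.47030134 -0.03898154  0.35999634] [-1.72329624e-01  2.06027081e-01  1.77778822e+00  2.32727742e-04
  1.15765443e+00  1.39650300e+00]
```

View pics/j2.png

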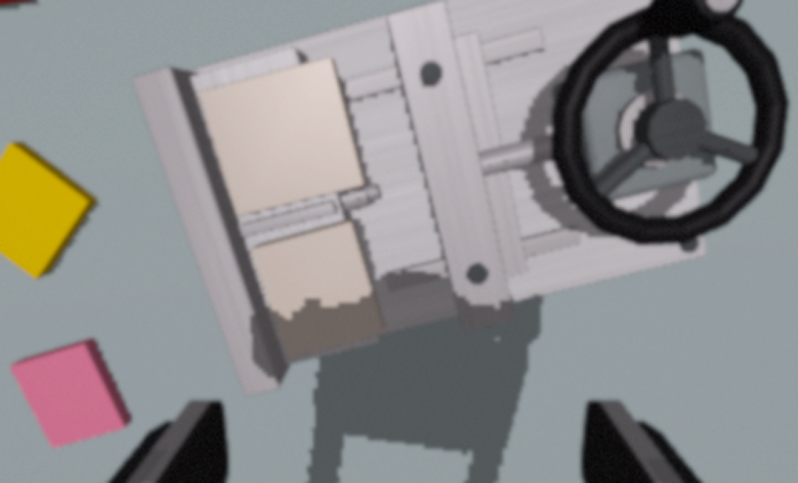

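View pics/r3.png

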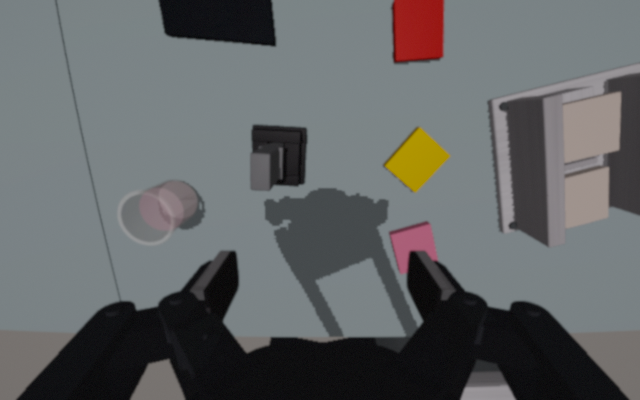

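In these views the +x-side white tile (crop 197–365, 60–213) is clearly wider in y than the −x-side tile (250–385, 222–362). The narrow one is therefore the near tile. The wedge tab top is at (264,170) in its rest at about (280,155).

```bash
python3 - <<'E'
from h import *
import pickle
s1,c1,_=pickle.load(open("v1.pkl","rb"));s2,c2=pickle.load(open("v2.pkl","rb"));s3,c3=pickle.load(open("v3.pkl","rb"))
f1=lambda u,v:(u/3.2+190,v/3.2+30); f2=lambda u,v:(u/2.1+130,v/2.1+60)
P=lambda n,x:print(n,np.round(x,4))
P("wheel v1",onz(c1,f1(175.5,381),.08,s1));P("wheel v2",onz(c2,f2(670,125),.08,s2))
P("peg v1",onz(c1,f1(177,532),.13,s1));P("peg v2",onz(c2,f2(720,-4),.13,s2))
g=[onz(c2,f2(*p),.066,s2) for p in((172,68),(283,383))];P("fence v2",g);e=g[0]-g[1];print("jig x angle",np.degrees(np.arctan2(e[1],e[0])))
g=[onz(c1,f1(*p),.066,s1) for p in((640,42),(710,445))];P("fence v1",g);e=g[1]-g[0];print(np.degrees(np.arctan2(e[1],e[0])))
for n,ps in(("wide far",((197,90),(237,213))),("wide near",((333,60),(365,185))),("nar far",((250,245),(287,362))),("nar near",((350,222),(385,325)))):
    g=[onz(c2,f2(*p),.056,s2) for p in ps];P(n,g)
g=[onz(c2,f2(*p),.058,s2) for p in((388,18),(459,305),(445,2),(513,300))];P("carriage",g)
# wedge tab top at z .108, rest top z .032
g=[onz(c3,p,.108,s3) for p in((251,152),(277,146),(274,188),(251,190))];P("tab",g)
g=[onz(c3,p,.032,s3) for p in((253,126),(306,128),(303,186))];P("rest",g)
im=c3["color"][110:205,235:325];cv2.imwrite("pics/r3c.png",cv2.resize(cv2.convertScaleAbs(im,alpha=1.5),None,fx=6,fy=6,interpolation=cv2.INTER_CUBIC))
E
```

```text
wheel v1 [ 0.5361 -0.1437  0.08  ]
wheel v2 [ 0.54   -0.1445  0.08  ]
peg v1 [ 0.5794 -0.1335  0.13  ]
peg v2 [ 0.5786 -0.1342  0.13  ]
fence v2 [[0.5622 0.0571 0.066 ]
 [0.4215 0.0189 0.066 ]]
jig x angle 15.16790325121558
fence v1 [[0.4207 0.0219 0.066 ]
 [0.5621 0.0578 0.066 ]]
14.266768808789022
wide far [[0.5539 0.0507 0.056 ]
 [0.5008 0.0373 0.056 ]]
wide near [[ 0.5658 -0.0082  0.056 ]
 [ 0.5133 -0.0209  0.056 ]]
nar far [[0.486  0.0324 0.056 ]
 [0.4281 0.0185 0.056 ]]
nar near [[ 0.4966 -0.0138  0.056 ]
 [ 0.4472 -0.0293  0.056 ]]
carriage [[ 0.582  -0.0317  0.058 ]
 [ 0.4578 -0.0642  0.058 ]
 [ 0.5882 -0.0551  0.058 ]
 [ 0.4603 -0.0894  0.058 ]]
tab [[0.5158 0.3249 0.108 ]
 [0.5203 0.3048 0.108 ]
 [0.4875 0.3086 0.108 ]
 [0.4859 0.327  0.108 ]]
rest [[0.5326 0.3398 0.032 ]
 [0.5305 0.2868 0.032 ]
 [0.4708 0.2909 0.032 ]]
```

View pics/r3c.png

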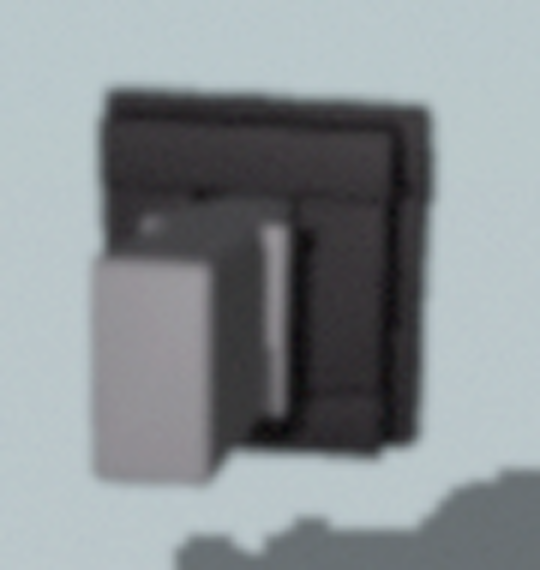

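```bash
cat >> h.py <<'E'
TH=np.radians(14.4); JX=np.array([np.cos(TH),np.sin(TH)]); JY=np.array([-np.sin(TH),np.cos(TH)])
F=np.array([.4917,.0390]); AX=np.array([.5387,-.1447]); Q=down(TH-np.pi/2)
def jig(x,y): return F+JX*x+JY*(y-.075)
def st():
    s=robot.get_state(); return s,np.array(s["eef_pos"]),np.array(s["wrist_force"])
E
python3 - <<'E'
from h import *
p=[.579,-.134]
robot.move_to([*p,.36],Q); robot.move_linear([*p,.267],rate=.12)
s,e,f=st();print(s["t"],e,f)
fingers.move_gripper(0.0); s,e,f=st();print(s["t"],e,f,s["gripper_width"],s["gripper_force"])
d=e[:2]-AX; r=np.hypot(*d); a0=np.arctan2(d[1],d[0]); print("r",r,np.degrees(a0))
for k in range(1,5):
    a=a0-.2*k; u=np.array([np.cos(a),np.sin(a)]); t=np.array([u[1],-u[0]])
    robot.move_linear([*(AX+.042*u),.267],rate=.06)
    s,e,f=st(); print(round(s["t"],2),"rad %.1f tan %.1f z %.1f"%(f[:2]@u,f[:2]@t,f[2]),np.round(e[:2]-AX-.042*u,4))
c=camera("top")
E
```

```text
9.3083 [ 0.5792857  -0.1338737   0.26777095] [-0.01096444  0.04758951  0.22871752]
9.9417 [ 0.57911451 -0.13429301  0.26745621] [-1.11676278 -0.62792763  3.82263441] 0.017056121944144326 58.59886706806719
r 0.04173293523477916 14.440296660782055
10.23 rad -1.3 tan -1.8 z 5.8 [-0.0001  0.0002]
10.53 rad -1.6 tan -1.3 z 5.1 [0.     0.0003]
10.82 rad -0.1 tan -1.9 z 5.5 [0.0001 0.0004]
11.11 rad -1.0 tan -3.4 z 6.2 [0.0003 0.0003]
```

```bash
python3 - <<'E'
from h import *
a0=np.radians(14.44)
th=.8
while th<4.3:
    th+=.2 if th<3.39 else .05
    a=a0-th; u=np.array([np.cos(a),np.sin(a)]); t=np.array([u[1],-u[0]])
    robot.move_linear([*(AX+.042*u),.267],rate=.06)
    s,e,f=st(); print(round(s["t"],2),"th %.2f rad %.1f tan %.1f z %.1f"%(th,f[:2]@u,f[:2]@t,f[2]),np.round(e[:2]-AX-.042*u,4))
    if f[:2]@t<-18 or np.hypot(*f[:2])>35: break
E
```

```text
11.45 th 1.00 rad -2.1 tan -2.8 z 5.8 [0.0004 0.0002]
11.74 th 1.20 rad -2.0 tan -2.1 z 5.4 [0.0004 0.0001]
12.03 th 1.40 rad -1.9 tan -2.0 z 7.1 [0.0005 0.    ]
12.32 th 1.60 rad -1.9 tan -3.1 z 5.7 [ 0.0006 -0.0001]
12.62 th 1.80 rad -2.4 tan -2.9 z 5.6 [ 0.0007 -0.0002]
12.91 th 2.00 rad -1.9 tan -2.9 z 4.8 [ 0.0006 -0.0004]
13.2 th 2.20 rad -1.8 tan -3.2 z 5.3 [ 0.0006 -0.0005]
13.49 th 2.40 rad -1.0 tan -2.7 z 6.3 [ 0.0005 -0.0006]
13.78 th 2.60 rad -0.8 tan -2.7 z 5.7 [ 0.0004 -0.0007]
14.07 th 2.80 rad -0.3 tan -1.9 z 6.5 [ 0.0003 -0.0007]
14.37 th 3.00 rad -0.7 tan -3.0 z 7.5 [ 0.0001 -0.0007]
14.66 th 3.20 rad -1.4 tan -1.6 z 5.9 [ 0.     -0.0007]
14.95 th 3.40 rad -0.3 tan -3.1 z 7.3 [-0.0001 -0.0007]
15.2 th 3.45 rad -0.2 tan -3.7 z 7.9 [-0.0001 -0.001 ]
15.45 th 3.50 rad 0.0 tan -3.6 z 7.1 [-0.0001 -0.0011]
15.7 th 3.55 rad 0.4 tan -4.2 z 7.2 [-0.0002 -0.0011]
15.95 th 3.60 rad -0.9 tan -3.9 z 7.6 [-0.0002 -0.0011]
16.2 th 3.65 rad -0.1 tan -4.0 z 7.9 [-0.0003 -0.0011]
16.45 th 3.70 rad -0.8 tan -4.2 z 8.0 [-0.0003 -0.0011]
16.7 th 3.75 rad -1.1 tan -4.8 z 8.6 [-0.0003 -0.0011]
16.95 th 3.80 rad -1.0 tan -4.3 z 9.1 [-0.0004 -0.0011]
17.2 th 3.85 rad -0.4 tan -4.2 z 8.6 [-0.0004 -0.0011]
17.45 th 3.90 rad -1.0 tan -4.1 z 9.2 [-0.0005 -0.0011]
17.7 th 3.95 rad -1.6 tan -4.0 z 9.0 [-0.0005 -0.0011]
17.95 th 4.00 rad -1.5 tan -3.6 z 9.6 [-0.0006 -0.001 ]
18.2 th 4.05 rad -1.5 tan -5.8 z 9.4 [-0.0009 -0.0014]
18.45 th 4.10 rad -2.9 tan -13.3 z 11.8 [-0.0017 -0.0024]
18.7 th 4.15 rad -4.7 tan -18.0 z 13.5 [-0.0026 -0.0034]
18.95 th 4.20 rad -6.6 tan -22.9 z 15.1 [-0.0036 -0.0044]
```

The wheel reached its hard end, with tangential force rising from about 4.05 rad. Next I release it, measure the wedge pose and go to it, taking a wrist view of the jig on the way.

```bash
python3 - <<'E'
from h import *
import pickle
s3,c3=pickle.load(open("v3.pkl","rb"))
cs=[onz(c3,(u/6+235,v/6+110),.108,s3)[:2] for u,v in((93,257),(212,257),(212,483),(95,482))]
print(np.round(cs,4),np.mean(cs,0)); m=(cs[0]+cs[1]-cs[2]-cs[3])/2; print("wedge x angle",np.degrees(np.arctan2(m[1],m[0])),np.hypot(*m))
rs=[onz(c3,(u/6+235,v/6+110),.032,s3)[:2] for u,v in((105,90),(432,105),(415,445))]
print("rest",np.round(rs,4)); e=rs[1]-rs[0]; print(np.degrees(np.arctan2(e[1],e[0]))+90); e=rs[1]-rs[2]; print(np.degrees(np.arctan2(e[1],e[0])))
fingers.move_gripper(.06)
a=np.radians(14.44)-4.03;u=np.array([np.cos(a),np.sin(a)])
robot.move_linear([*(AX+.042*u),.267],rate=.06)
s,e,f=st();print(s["t"],f)
robot.move_linear([*(AX+.042*u),.34],rate=.15)
robot.move_to([.44,.10,.36],Q); robot.wait(.1)
s,e,f=st();c=camera("wrist");t=camera("top");pickle.dump((s,c,t),open("v4.pkl","wb"));print(s["t"],s["joints"])
cv2.imwrite("pics/j4.png",cv2.convertScaleAbs(c["color"],alpha=1.3))
E
```

```text
[[0.5152 0.3253]
 [0.5151 0.3101]
 [0.4855 0.3116]
 [0.4856 0.3271]] [0.50036191 0.31853547]
wedge x angle -3.2317616511962695 0.029641383706349052
rest [[0.5336 0.3402]
 [0.531  0.2858]
 [0.4728 0.2897]]
-2.778274379915217
-3.841964659268156
19.7 [ 0.20704894 -0.68534799 -0.9090888 ]
21.35 [ 1.27710132e-01  1.78911267e-01  1.81591005e+00 -5.42917102e-04
  1.14698635e+00  1.44879855e+00]
```

View pics/j4.png

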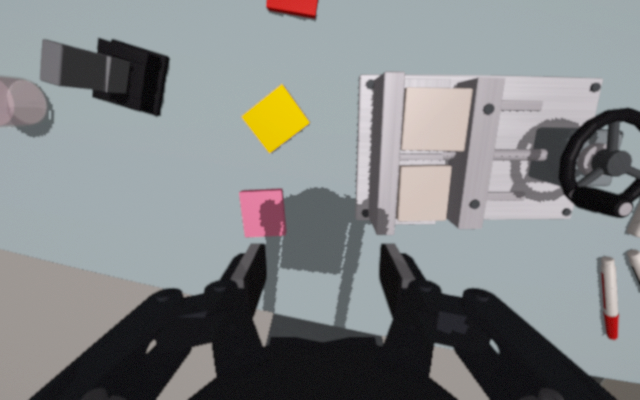

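The carriage now stands close to the tiles, its face at about column 470 against the narrow tile's edge at 448, and both tiles are undisturbed. Next is the wedge.

```bash
python3 - <<'E'
from h import *
p=[.501,.3178]; q=down(np.radians(-3.3-90))
robot.move_to([*p,.33],q); robot.move_linear([*p,.240],rate=.12)
fingers.move_gripper(0.0); s,e,f=st();print(s["t"],e,f,s["gripper_width"],s["gripper_force"])
robot.move_linear([e[0],e[1],.30],rate=.1)
s,e,f=st();print(s["t"],e,f,s["gripper_width"],s["gripper_force"])
x=jig(-.036,.017); print(x)
robot.move_to([*x,.34],Q); robot.wait(.2)
import pickle
s,e,f=st();c=camera("wrist");t=camera("top");sd=camera("side");pickle.dump((s,c,t,sd),open("v5.pkl","wb"));print(s["t"],e,s["gripper_width"])
cv2.imwrite("pics/j5.png",np.vstack([cv2.resize(cv2.convertScaleAbs(c["color"],alpha=1.3)[0:340,100:600],None,fx=1,fy=1),cv2.resize(sd["color"][165:265,265:390],None,fx=2.5,fy=2.5)[:, :312].copy() if 0 else cv2.copyMakeBorder(cv2.resize(sd["color"][150:250,280:400],None,fx=2.5,fy=2.5),0,0,0,200,0)]))
E
```

```text
23.725 [0.50124763 0.31799534 0.24074426] [0.06818616 0.27794814 4.35644049] 0.01524590121537911 58.77633512020111
24.475 [0.50088806 0.31781243 0.29950366] [-1.09805517  0.44575776 -0.39373398] 0.015388024313109844 58.43520104885101
[ 0.47125502 -0.02613066]
25.9833 [ 0.47159507 -0.02531184  0.3398072 ] 0.015287493514396415
```

View pics/j5.png

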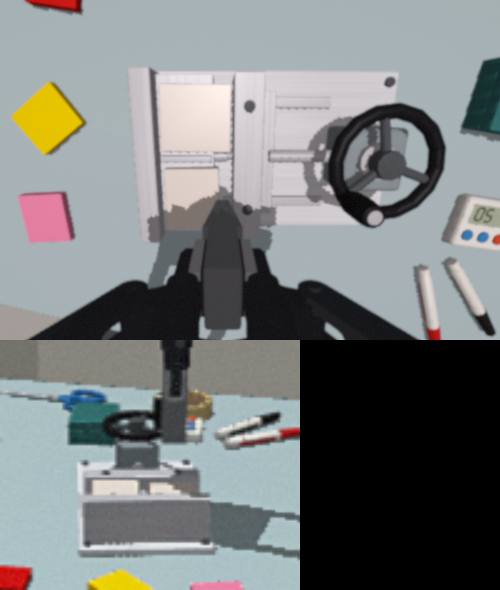

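```bash
python3 - <<'E'
from h import *
import pickle
def tojig(X): d=X[:2]-F; return np.array([d@JX,d@JY+.075])
def scan(s,c,xs,lab):
  g=c["color"].mean(2)
  for x in xs:
    ys=np.arange(-.005,.085,.0005); v=[]
    for y in ys:
        uv=proj(c,np.array([*jig(x,y),.057]),s).astype(np.float32); v.append(cv2.getRectSubPix(g.astype(np.float32),(1,1),(float(uv[0]),float(uv[1])))[0,0])
    d=np.gradient(cv2.GaussianBlur(np.array(v,np.float32)[None],(0,0),2)[0]); i=[k for k in range(1,len(d)-1) if abs(d[k])>2 and abs(d[k])>=abs(d[k-1]) and abs(d[k])>=abs(d[k+1])]
    print(lab,x,[(round(ys[k]*1e3,1),round(float(d[k]),1)) for k in i])
s,c,t,_=pickle.load(open("v5.pkl","rb")); scan(s,c,(.05,.04,.03,-.012,-.018,-.024),"v5")
s,c,t=pickle.load(open("v4.pkl","rb")); scan(s,c,(.04,.03,-.02,-.03,-.04,-.05),"v4")
E
```

```text
v5 0.05 [(np.float64(-1.5), 3.5), (np.float64(8.5), -11.3), (np.float64(11.5), 12.7), (np.float64(73.0), -14.3), (np.float64(78.0), 12.8)]
v5 0.04 [(np.float64(-1.5), 7.0), (np.float64(8.5), -11.0), (np.float64(11.5), 11.7), (np.float64(73.5), -13.4), (np.float64(78.0), 12.4)]
v5 0.03 [(np.float64(8.0), -10.2), (np.float64(11.5), 10.6), (np.float64(73.5), -13.5), (np.float64(78.0), 12.3)]
v5 -0.012 [(np.float64(8.0), -7.0), (np.float64(11.0), 8.2), (np.float64(73.0), -12.7), (np.float64(78.0), 12.0)]
v5 -0.018 [(np.float64(8.0), -8.0), (np.float64(11.5), 8.7), (np.float64(73.5), -13.0), (np.float64(78.0), 11.8)]
v5 -0.024 [(np.float64(8.5), -8.3), (np.float64(11.5), 9.7), (np.float64(18.5), -4.4), (np.float64(22.5), 7.3), (np.float64(73.0), -12.4), (np.float64(78.0), 11.3)]
v4 0.04 [(np.float64(-2.0), 5.7), (np.float64(8.5), -10.3), (np.float64(12.5), 12.6), (np.float64(71.5), -8.4), (np.float64(75.0), 6.8)]
v4 0.03 [(np.float64(8.5), -10.4), (np.float64(13.0), 12.7), (np.float64(72.0), -7.7), (np.float64(75.0), 6.4)]
v4 -0.02 [(np.float64(8.5), -9.6), (np.float64(23.0), 12.6), (np.float64(71.0), -8.2), (np.float64(74.5), 7.1)]
v4 -0.03 [(np.float64(9.0), -9.6), (np.float64(23.0), 12.3), (np.float64(71.0), -8.4), (np.float64(74.5), 7.1)]
v4 -0.04 [(np.float64(8.5), -9.6), (np.float64(22.5), 12.7), (np.float64(71.0), -9.2), (np.float64(74.5), 8.0)]
v4 -0.05 [(np.float64(-1.5), 5.8), (np.float64(8.5), -9.2), (np.float64(22.5), 12.5), (np.float64(71.0), -8.8), (np.float64(74.5), 7.5)]
```

```bash
python3 - <<'E'
from h import *
import pickle
for n in("v4","v5"):
    a=pickle.load(open(n+".pkl","rb"));s,c=a[:2]
    print(n,np.round(s["eef_pos"],4),np.round(s["tool_rot"],4),[np.round(proj(c,np.array([*jig(x,y),.056]),s)).tolist() for x,y in((.064,.071),(.064,.011),(.008,.071),(-.008,.071),(-.008,.022),(-.064,.071))])
E
```

```text
v4 [0.4408 0.099  0.3596] [ 9.922e-01  1.246e-01 -1.000e-04  2.000e-04] [[407.0, 85.0], [474.0, 86.0], [403.0, 149.0], [401.0, 166.0], [452.0, 166.0], [397.0, 221.0]]
v5 [ 0.4716 -0.0253  0.3398] [ 9.92e-01  1.26e-01 -1.00e-04 -1.00e-04] [[258.0, 81.0], [332.0, 81.0], [262.0, 150.0], [263.0, 168.0], [318.0, 168.0], [267.0, 227.0]]
```

```bash
cat >> h.py <<'E'
def tojig(X): d=np.array(X)[:2]-F; return np.array([d@JX,d@JY+.075])*1e3
E
python3 - <<'E'
from h import *
off=np.zeros(2)
def go(y,z,rate=.08):
    robot.move_linear([*(jig(-.036,y)+off),z],rate=rate); s,e,f=st()
    print(round(s["t"],2),"jig",np.round(tojig(e),1),"foot %.1f"%(e[2]*1e3-232.7),"F jig %.1f %.1f z %.1f"%(f[:2]@JX,f[:2]@JY,f[2]),"w %.4f"%s["gripper_width"]); return e,f
e,f=go(.0154,.305); robot.wait(.2); e,f=go(.0154,.300)
off=jig(-.036,.0154)-e[:2]; e,f=go(.0154,.298)
for z in (.290,.286,.282,.278,.275):
    e,f=go(.0154,z,.04)
    if f[2]>8: print("contact");break
E
```

```text
26.73 jig [-35.9  15.3] foot 72.2 F jig -0.0 -1.3 z -1.2 w 0.0152
27.18 jig [-36.2  15.5] foot 67.1 F jig -0.3 0.2 z -0.3 w 0.0159
27.43 jig [-35.8  15.3] foot 65.2 F jig -0.0 0.7 z -0.1 w 0.0155
27.77 jig [-36.   15.4] foot 56.8 F jig -0.4 -1.1 z -0.6 w 0.0154
28.02 jig [-35.9  15.4] foot 53.0 F jig 0.4 0.5 z -0.5 w 0.0153
28.27 jig [-35.9  15.3] foot 49.1 F jig -0.1 0.3 z -0.5 w 0.0158
28.52 jig [-35.9  15.3] foot 45.0 F jig -0.6 -0.2 z -0.6 w 0.0152
28.77 jig [-35.9  15.3] foot 42.1 F jig -0.6 -0.2 z -0.3 w 0.0151
```

Entered freely. Now I press on, drifting y toward 17 and watching the force.

```bash
python3 - <<'E'
from h import *
z=.275
for k in range(24):
    z-=.0015 
    y=np.interp(z-.2327,[.020,.040],[.0173,.0154])
    robot.move_linear([*jig(-.036,y),z],rate=.04); s,e,f=st()
    print(round(s["t"],2),"cmd %.1f %.1f"%(y*1e3,z*1e3-232.7),"jig",np.round(tojig(e),1),"foot %.1f"%(e[2]*1e3-232.7),"F %.1f %.1f z %.1f"%(f[:2]@JX,f[:2]@JY,f[2]))
    if f[2]>12 or abs(f[:2]@JY)>15: break
E
```

```text
29.02 cmd 15.4 40.8 jig [-36.   15.4] foot 40.7 F 0.2 -0.6 z -0.2
29.27 cmd 15.5 39.3 jig [-36.   15.5] foot 39.2 F 0.0 -1.3 z -0.5
29.52 cmd 15.6 37.8 jig [-36.   15.7] foot 37.7 F -0.2 -0.5 z -0.6
29.77 cmd 15.8 36.3 jig [-36.1  15.8] foot 36.2 F -0.1 -0.2 z -1.3
30.02 cmd 15.9 34.8 jig [-36.   15.9] foot 34.7 F 0.1 0.7 z 0.1
30.27 cmd 16.0 33.3 jig [-36.1  16.1] foot 33.2 F -0.5 -0.3 z -0.8
30.52 cmd 16.2 31.8 jig [-36.   16.2] foot 31.7 F -0.8 -0.3 z -0.1
30.77 cmd 16.3 30.3 jig [-36.   16.4] foot 30.2 F -0.4 -1.1 z -1.1
31.02 cmd 16.5 28.8 jig [-36.   16.5] foot 28.7 F -0.5 -0.5 z 0.0
31.27 cmd 16.6 27.3 jig [-36.1  16.6] foot 27.2 F 0.8 -1.0 z -0.4
31.52 cmd 16.7 25.8 jig [-36.1  16.8] foot 25.7 F 0.3 -1.2 z -0.5
31.77 cmd 16.9 24.3 jig [-36.   16.9] foot 24.2 F 0.9 -0.3 z -1.3
32.02 cmd 17.0 22.8 jig [-36.  17.] foot 22.7 F -0.6 0.2 z -0.3
32.27 cmd 17.2 21.3 jig [-35.8  17. ] foot 21.3 F 0.1 -1.0 z -0.6
32.52 cmd 17.3 19.8 jig [-35.8  17.1] foot 20.0 F 0.1 -2.1 z 2.3
32.77 cmd 17.3 18.3 jig [-35.7  17.1] foot 19.0 F -1.2 -1.0 z 6.4
33.02 cmd 17.3 16.8 jig [-35.6  17.1] foot 18.2 F -2.1 0.1 z 13.2
```

```bash
python3 - <<'E'
from h import *
robot.wait(.5); s,e,f=st(); print(s["t"],tojig(e),e[2]*1e3-232.7,f,s["gripper_width"])
w=camera("wrist");t=camera("top");sd=camera("side")
R=lambda i,k:cv2.resize(cv2.convertScaleAbs(i,alpha=1.3),k,interpolation=cv2.INTER_CUBIC)
print([np.round(proj(sd,np.array([*jig(x,.075),.066]))).tolist() for x in(-.07,.07)],[np.round(proj(w,np.array([*jig(x,.075),.056]),s)).tolist() for x in(-.064,-.008)])
a=R(w["color"][30:330,180:480],(500,500)); b=np.vstack([R(t["color"][175:260,305:415],(300,232)),R(sd["color"][185:245,300:375],(300,268))])
cv2.imwrite("pics/f6.png",np.hstack([a,b]))
E
```

```text
33.525 [-35.60727314  17.14249408] 18.235035429762036 [-1.9389953  -0.27104185 13.02042541] 0.015168299986715978
[[361.0, 211.0], [314.0, 211.0]] [[234.0, 279.0], [225.0, 195.0]]
```

View pics/f6.png

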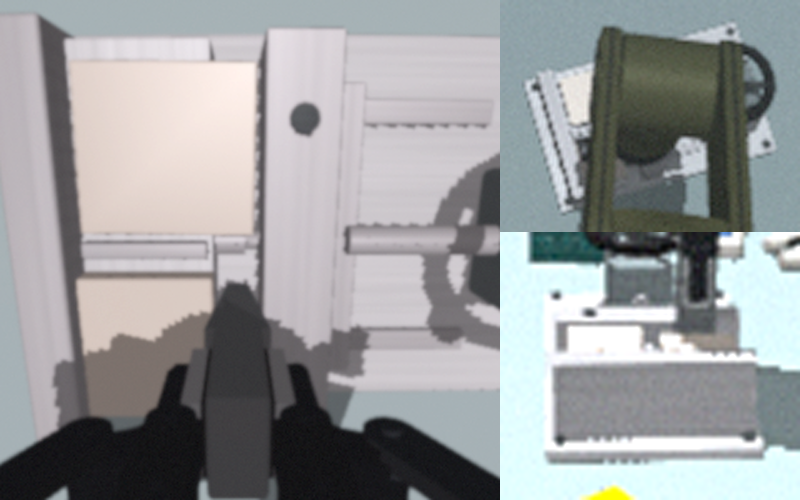

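The wedge sits upright between the carriage and the narrow tile, and the carriage is on the stop. I'll check flushness numerically.

```bash
python3 - <<'E'
from h import *
s,e,f=st(); c=camera("wrist"); g=c["color"].mean(2).astype(np.float32)
for x in(.045,.03,-.010,-.012,-.014,-.016,-.03):
    for lo,hi in((.005,.03),(.062,.082)):
        ys=np.arange(lo,hi,.0005)
        v=np.array([cv2.getRectSubPix(g,(1,1),tuple(map(float,proj(c,np.array([*jig(x,y),.056]),s))))[0,0] for y in ys],np.float32)
        d=np.gradient(cv2.GaussianBlur(v[None],(0,0),1.5)[0]); i=[k for k in range(1,len(d)-1) if abs(d[k])>1.5 and abs(d[k])>=abs(d[k-1]) and abs(d[k])>=abs(d[k+1])]
        print(x,[(round(float(ys[k])*1e3,1),round(float(d[k]),1)) for k in i],end=" ")
    print()
E
```

```text
0.045 [(8.5, -18.6), (11.0, 17.3)] 0.045 [(72.0, -18.4), (79.5, 14.6)] 
0.03 [(8.5, -18.2), (11.5, 17.1)] 0.03 [(72.0, -17.5), (79.5, 14.1)] 
-0.01 [(8.5, -15.3), (11.0, 16.7), (14.0, -9.5), (16.0, 3.6), (19.0, -5.3), (22.0, 10.9), (25.0, -13.3), (27.0, 11.6)] -0.01 [(75.5, -16.1), (79.5, 13.4)] 
-0.012 [(8.5, -16.0), (11.0, 13.6), (13.5, -16.6), (22.0, 13.5), (25.0, -6.5), (27.0, 13.1)] -0.012 [(75.5, -17.6), (79.5, 13.4)] 
-0.014 [(8.5, -15.8), (11.0, 2.6), (13.0, -7.8), (23.0, 7.5), (27.0, 14.9)] -0.014 [(75.5, -17.4), (79.5, 13.4)] 
-0.016 [(8.5, -15.9), (12.0, -5.2), (24.0, 6.3), (27.0, 14.5)] -0.016 [(75.5, -16.9), (79.5, 13.1)] 
-0.03 [(6.0, -4.2), (9.0, -1.6)] -0.03 [(63.0, 4.1), (75.5, -16.8), (79.5, 13.0)]
```

```bash
python3 -c "
from h import *
s,e,f=st();print(s['t'],f,s['gripper_width']);print(ticket.close_job())"
```

```text
33.725 [-1.29092866 -0.22528478 13.0307248 ] 0.015268583246967423
the job is handed in; nothing more can be done
None
```

The job is handed in at 33.7 s: the carriage is wound to its stop, the wedge is still gripped and pressed down with about 13 N beside the narrow tile, that tile measures flush with the fence to within about 0.5 mm, and the wide tile has not moved.

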